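# Set out heels, lifts and wax tin for a pair of shoes

## Task

Set out the parts for heeling these two children's shoes: lay the black heel straight behind the black shoe and the red heel straight behind the red shoe, each in line with its shoe with a gap of 30 mm between them and its flat front facing the shoe. On top of the black heel lay the white lift and on top of the red heel the yellow lift, edges matching, and stand the blue tin upright midway between the two shoes, level with the middle of their length. Leave the jar and the spool where they are.

Things in the scene. Friction and masses are not known exactly. Their poses are not given: they have to be found in the camera images.
- shoe_black: Child's shoe, black upper over a bright green last, 140 mm long, 60 wide at the toe, 48 at the heel, 76 high. Fixed to the bench; left or right place varies. Origin: underside, middle of length (toe tip 70 mm ahead, heel back 70 mm behind) and width; +x to the toe (away from the robot within 0.2 rad), +z up. The shoes' middles are 215 to 236 mm apart.
- shoe_red: Child's shoe, red upper over a bright green last, 140 mm long, 60 wide at the toe, 48 at the heel, 76 high. Fixed to the bench; left or right place varies. Origin: underside, middle of length (toe tip 70 mm ahead, heel back 70 mm behind) and width; +x to the toe (away from the robot within 0.2 rad), +z up. The shoes' middles are 215 to 236 mm apart.
- heel_black: Black heel block, D-shaped seen from above, 46 mm long, 44 mm wide, 22 mm thick, about 50 g, lying flat and loose. Flat straight front faces its +x, round back (radius 22 mm) its -x; the two straight sides, 24 mm long beside the front, face +y and -y. Origin: underside, at the middle of length and width; +z up.
- heel_red: Red heel block, D-shaped seen from above, 46 mm long, 44 mm wide, 22 mm thick, about 50 g, lying flat and loose. Flat straight front faces its +x, round back (radius 22 mm) its -x; the two straight sides, 24 mm long beside the front, face +y and -y. Origin: underside, at the middle of length and width; +z up.
- lift_white: White top lift, a thin D-shaped plate of the same outline as the heels: 46 mm long, 44 mm wide, 10 mm thick, 20 g, lying flat and loose. Flat front faces its +x, round back its -x. Origin: underside, at the middle of length and width; +z up.
- lift_yellow: Yellow top lift, a thin D-shaped plate of the same outline as the heels: 46 mm long, 44 mm wide, 10 mm thick, 20 g, lying flat and loose. Flat front faces its +x, round back its -x. Origin: underside, at the middle of length and width; +z up.
- tin: Round blue wax tin, 56 mm diameter, 40 mm high, with a brass disc on its lid, about 100 g, standing loose. Origin: centre of its underside; +z up.
- jar: Amber glass jar with black cap, 64 mm diameter, 85 mm high, loose. Origin: centre of its underside. A bystander: leave it where it is.
- spool: Pale wooden thread spool standing upright, 44 mm diameter, 50 mm high, loose. Origin: centre of its underside. A bystander: leave it where it is.
There are look-alikes about, which are no part of the job. Of the things like the lift_yellow, leave any that is brown or green; of the rest the smaller one is meant.

How it is judged (in metres and radians):
At the end, for the whole second after the job is handed in: Heels flat behind their own shoes, gap 15-45 mm, 12 mm off the centre line, 0.2 rad, flat front to the shoe; white lift on black heel, yellow on red, within 10 mm and 0.2 rad, same way round; tin upright within 130 mm of both shoes' middles and 30 mm of level with them; all released, at rest (x of heel_black in the frame of shoe_black between -0.138 and -0.108 m and y of heel_black in the frame of shoe_black between -0.012 and 0.012 m and height (world z) of each of heel_black, heel_red, tin below 0.005 m and angle between each of heel_black, lift_white, heel_red, lift_yellow, tin's own z axis and vertical below 0.1 rad and angle between the x axis of heel_black and the x axis of shoe_black, either way round below 0.2 rad and x of shoe_black in the frame of heel_black above 0 m and z of lift_white in the frame of heel_black between 0.018 and 0.027 m and horizontal distance between lift_white and heel_black below 0.01 m and angle between the x axis of lift_white and the x axis of heel_black, either way round below 0.2 rad and x of shoe_black in the frame of lift_white above 0 m and horizontal distance between tin and shoe_black below 0.13 m and x of tin in the frame of shoe_black between -0.03 and 0.03 m and linear speed of each of heel_black, lift_white, heel_red, lift_yellow, tin below 0.02 m/s and x of heel_red in the frame of shoe_red between -0.138 and -0.108 m and y of heel_red in the frame of shoe_red between -0.012 and 0.012 m and angle between the x axis of heel_red and the x axis of shoe_red, either way round below 0.2 rad and x of shoe_red in the frame of heel_red above 0 m and z of lift_yellow in the frame of heel_red between 0.018 and 0.027 m and horizontal distance between lift_yellow and heel_red below 0.01 m and angle between the x axis of lift_yellow and the x axis of heel_red, either way round below 0.2 rad and x of shoe_red in the frame of lift_yellow above 0 m and horizontal distance between tin and shoe_red below 0.13 m and x of tin in the frame of shoe_red between -0.03 and 0.03 m); the robot touches nothing.
It fails at once if a bystander (jar or spool) is moved more than 25 mm or toppled (distance of any of jar, spool from where it was at the start of the episode above 0.025 m or angle between any of jar, spool's own z axis and vertical above 0.5 rad).
It also fails if it takes over 115 s, if anything falls off the work surface, if the arm or the gripper's body presses on something with over 40 N, if the wrist force passes 120 N, or if a joint passes its speed limit or range.

## Robot

A 6-joint arm with a two-finger parallel gripper is mounted at the origin on the work surface. World frame = base frame: x ahead of the robot, y to its left, z up, the work surface at z = 0. Lengths are in mm, angles in rad, forces in N, time in s.
With the tool pointing down it reaches from about 400 to 925 mm from the base axis. Payload 3.4 kg.
Tool frame: the origin (TCP) lies where the fingers leave the gripper's body, on its centre line; the fingertips stand 73 mm ahead of it and the grasp point (between the pads) lies manip.pinch_z ahead of it (manip.pinch_z is the distance from the TCP to the grasp point, in mm); z points along the fingers, y is the line along which they close (so a half turn about z gives the same grasp; the last joint's range is limited). The gripper opens to 85 mm and grips with 20 to 120 N. Pads are 22 mm wide; open, the fingers measure 114 mm over their backs; the gripper's body (76 mm by 85 mm) begins 54 mm behind the grasp point. The pads swing forward as they close: fully open they stand 13 mm farther back than shut.
Start: joints at [-1.254, 0.307, 1.506, -0, 1.328, -0.073], TCP at [219.011, -531.663, 303.905] pointing down, gripper open.
Joint ranges: [-3.12, 3.12], [-1.05, 2.28], [0.14, 2.33], [-1.42, 4.57], [0.1, 2.73], [-2.68, 2.68]. Speed limits (rad/s): [2.57, 2.57, 3.14, 3.14, 3.14, 3.14].

## Interface

Orientations are given as a unit quaternion [x, y, z, w].
In Python, from plant import manip gives the robot as it stands.
- The arm moves only by the tool arm_command, never from a script. Its argument "plan" is a list that holds one entry, the list of rows, each a list of 7 numbers: the turn, a rotation vector about the world's x, y, z in rad, then the shift along the world's x, y, z in cm, then the closure, from -1 (fully open) to 1 (shut). In form: [[[wx, wy, wz, x, y, z, jaw], ...]]. A call has 1 to 8 rows; each row shifts and turns the commanded pose from where the row before left it; what a row does not reach is not made up. A row lasts 1/8 s, in which the tool goes at most 62.5 mm and 10.7 degrees, less where a joint would pass 70% of its speed; a pose out of reach is approached as far as the arm can. A call with a gripper value outside its range is refused whole. The fingers move at their own pace and stop on an object; "grip_force" is the grip in N (left out, the last holds). Time passes only in rows, so rows that do not move let the fingers close. It gives the time, the measured TCP pose, the force, the opening and the grip force at its end, in the units of the state.
- manip.get_state(): the state, without advancing time (a new reading comes with each control period).
- manip.get_image(name): name is "scene" or "top" or "wrist"; returns the picture (420x560x3 uint8, red, green, blue); there is no depth.
- manip.calibration(name): a dict with "mtx" (3x3 intrinsics, pixels), "k1" (the pictures are not rectified: a ray, as slopes to the right and down, at radius r is drawn at 1 + k1 r^2 times it, then the intrinsics apply), "T" (4x4, takes a point from camera to world coordinates); the wrist camera has in their place "T_tool_cam" (4x4, takes a point from camera to tool coordinates, whose origin is the TCP and whose axes are the flange's). Camera axes: x right, y down, z forward; pixel columns grow to the right and rows downward; lengths in mm; the calibration is good to about 2 mm. A picture is of the moment at which its call begins: read the wrist's pose just before it. calibration takes no time and is no camera call.
- manip.finish_job(): hands the job in; it is judged then, once.
Trained networks look in the newest picture that a camera, given by its name, has taken for a name from the list of things; names that differ only in an ending like _2 or _b are one class to them, and where a whole thing is asked for, a point or a joint stands for the part that bears it (a point fixed in the world has none). Each returns a list of dicts, best first, with "conf" (0 to 1); they miss things now and then, are a little off and sometimes report something else, mostly with a low value. They report only what shows in the picture. A call takes as long as a camera call. They do not tell look-alikes from the thing itself.
- manip.look_for(camera, target): "at" ([row, column] as shares, 0 to 1, of the picture: columns of its width, rows of its height, amid what is visible of it).
The state is a dict: "clock": time; "qpos": joint angles; "dq": joint speeds; "joint_efforts": joint torques, N m; "tcp_pos": TCP position; "tool_rot": TCP orientation; "contact_force": force on the tool from outside, world axes, zero at the start; "moment": the same for the moment, N m; "width": opening from 0.0 (shut) to 1.0 (fully open); "gripper_force": force on a finger pad.
Only numpy, scipy, OpenCV 4.12 (cv2) and the standard library are available. Lean on these libraries where they do the work, as an engineer would, in place of code of your own. Each camera call takes 0.05 s, during which the arm holds its last target. There are 200 camera calls.

## Working session

There is one attempt and no reset: what is moved stays moved. The work goes in short steps, Python scripts to look and compute and a tool call to move; the robot and the scene stay as the last step left them, time stands still between calls to the robot, and variables do not carry over. Pictures are saved under pics/ and viewed, at most 15 in all, crops included, and the job is handed in when it is done.

Besides the shell and the picture viewer there is one more tool, called after "Emit:" by a JSON object that holds its "method" and its "body". arm_command: Moves the arm, as the interface text tells. Its arguments: {"type":"object","properties":{"plan":{"type":"array"},"grip_force":{"type":"number"}},"required":["plan"]}

```bash
mkdir -p pics
cat > h.py <<'E'
import numpy as np, cv2
from plant import manip
from scipy.spatial.transform import Rotation as R
def cam(n):
    c=manip.calibration(n); K=np.array(c['mtx']);k1=c['k1']
    if 'T' in c: T=np.array(c['T'])
    else:
        s=manip.get_state(); W=np.eye(4); W[:3,:3]=R.from_quat(s['tool_rot']).as_matrix(); W[:3,3]=s['tcp_pos']; T=W@np.array(c['T_tool_cam'])
    return K,k1,T
def px2w(C,uv,z):
    K,k1,T=C
    p=cv2.undistortPoints(np.array(uv,float).reshape(-1,1,2),K,np.array([k1,0,0,0.])).reshape(-1,2)
    d=np.c_[p,np.ones(len(p))]@T[:3,:3].T; o=T[:3,3]
    return o+d*((z-o[2])/d[:,2])[:,None]
def w2px(C,P):
    K,k1,T=C; Ti=np.linalg.inv(T)
    return cv2.projectPoints(np.array(P,float).reshape(-1,1,3),cv2.Rodrigues(Ti[:3,:3])[0],Ti[:3,3],K,np.array([k1,0,0,0.]))[0].reshape(-1,2)
def shot(n,f):
    C=cam(n); im=np.array(manip.get_image(n)); cv2.imwrite('pics/'+f+'.png',im[:,:,::-1]); np.save('pics/'+f+'.npy',im); return C,im
E
python3 - <<'E'
from h import *
print(manip.pinch_z, manip.get_state())
C,im=shot('top','t0'); Cs,ims=shot('scene','s0')
print(C,Cs,manip.calibration('wrist'))
for t in ['shoe_black','shoe_red','heel_black','heel_red','lift_white','lift_yellow','tin','jar','spool']:
    for d in manip.look_for('top',t)[:4]:
        uv=[d['at'][1]*560,d['at'][0]*420]; print(t,round(d['conf'],2),np.round(uv),np.round(px2w(C,[uv],20)[0]))
E
```

```text
53.900000000000006 {'clock': 0.0, 'qpos': array([-1.25349186e+00,  3.07596882e-01,  1.50768064e+00,  2.57477153e-05,
        1.32836719e+00, -7.34656429e-02]), 'dq': array([-0.00013484,  0.00129027,  0.00221219, -0.00034707, -0.00186842,
        0.00117289]), 'joint_efforts': array([-7.97421376e-05, -4.57556677e+01, -2.51913875e+01, -9.84915914e-05,
        1.33836127e-02,  1.29173165e-05]), 'tcp_pos': array([ 218.85127877, -531.13834002,  302.96445096]), 'tool_rot': array([ 9.80973072e-01,  1.94141133e-01, -1.12381957e-04, -1.01993439e-03]), 'contact_force': array([-0.04154863,  0.87943785, -0.06301885]), 'moment': array([0.01726968, 0.01745486, 0.01916566]), 'gripper_force': 0.0, 'width': 0.9996744995742641}
(array([[408.23344406,   0.        , 286.13524132],
       [  0.        , 408.23344406, 214.0139809 ],
       [  0.        ,   0.        ,   1.        ]]), -0.050941356069533955, array([[ 2.31088058e-02, -9.81951191e-01,  1.87717450e-01,
         3.74865501e+02],
       [-9.99499255e-01, -1.86327334e-02,  2.55746041e-02,
        -7.78035479e+01],
       [-2.16153237e-02, -1.882
[... 1094 characters left out ...]
,
        -7.00619355e+01],
       [ 0.00000000e+00,  0.00000000e+00,  0.00000000e+00,
         1.00000000e+00]])}
shoe_black 0.65 [313. 180.] [ 694. -122.   20.]
shoe_red 0.8 [232. 188.] [666. 110.  20.]
heel_black 0.65 [352. 267.] [ 446. -234.   20.]
heel_red 0.58 [276. 266.] [445. -23.  20.]
lift_white 0.74 [175. 270.] [428. 259.  20.]
lift_white 0.52 [275. 263.] [453. -22.  20.]
lift_yellow 0.77 [393. 262.] [ 463. -347.   20.]
lift_yellow 0.75 [429. 183.] [ 689. -456.   20.]
lift_yellow 0.65 [382. 220.] [ 580. -319.   20.]
lift_yellow 0.48 [416. 215.] [ 595. -414.   20.]
tin 0.95 [157. 227.] [547. 317.  20.]
jar 0.62 [167. 161.] [743. 306.  20.]
spool 0.61 [374. 177.] [ 705. -299.   20.]
```

View pics/t0.png

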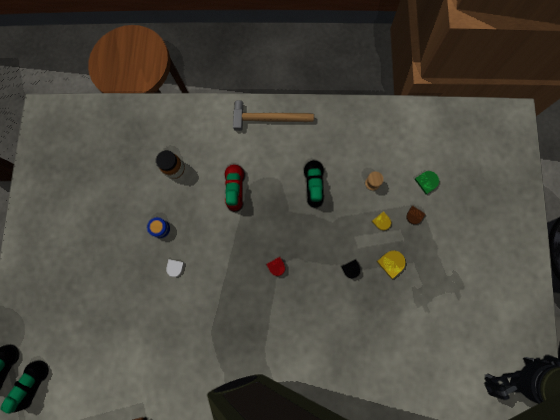

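View pics/s0.png

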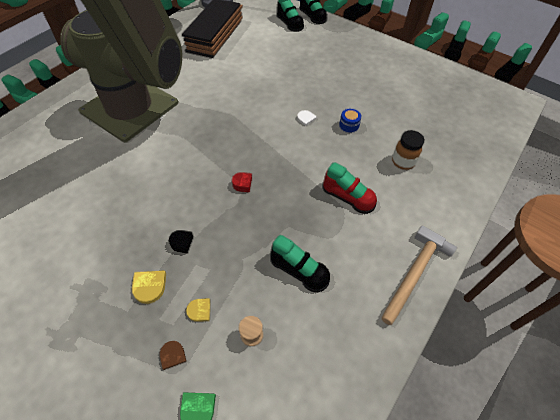

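The top picture shows the shoes: red at (233,188), black at (314,183). It also shows the red heel (276,267), black heel (352,269), white lift (175,268), tin (158,228), jar (170,164) and spool (375,180).
Lift_yellow candidates: large yellow (393,263), small yellow (382,221), green (429,183) and brown (416,215). Green and brown are excluded, and of the two yellows the smaller, at (382,221), is meant. I'll confirm it in a crop and fit the poses.

```bash
cat >> h.py <<'E'
from scipy.optimize import minimize
def D(n=16):
    a=np.linspace(np.pi/2,3*np.pi/2,n)
    return np.r_[[[23,-22],[23,22]],np.c_[-1+22*np.cos(a),22*np.sin(a)]]
def place(pts,x,y,th):
    c,s=np.cos(th),np.sin(th); return pts@np.array([[c,s],[-s,c]])+[x,y]
def mask(im,name):
    hsv=cv2.cvtColor(im,cv2.COLOR_RGB2HSV); h,s,v=[hsv[...,i].astype(int) for i in range(3)]
    return {'red':((h<8)|(h>172))&(s>130)&(v>40),'yellow':(h>18)&(h<35)&(s>140)&(v>70),'white':(s<30)&(v>150),
     'black':(v<38),'green':(h>60)&(h<95)&(s>110)&(v>40),'blue':(h>105)&(h<130)&(s>120)}[name].astype(np.uint8)
def blob(m,uv):
    n,l,st,ce=cv2.connectedComponentsWithStats(m,connectivity=8)
    ok=[i for i in range(1,n) if st[i,4]>25]
    i=min(ok,key=lambda i:np.hypot(*(ce[i]-uv))); return (l==i).astype(np.uint8),ce[i],st[i]
def fitD(C,m,H,z0=0):
    """prism fit: maximise overlap of the silhouette"""
    S=4; ys,xs=np.nonzero(m); x0,y0,x1,y1=xs.min()-8,ys.min()-8,xs.max()+9,ys.max()+9
    big=cv2.resize(m[max(y0,0):y1,max(x0,0):x1].astype(np.float32),None,fx=S,fy=S,interpolation=cv2.INTER_LINEAR); x0=max(x0,0);y0=max(y0,0)
    base=D()
    def cost(q):
        p=place(base,*q); P=np.r_[np.c_[p,np.full(len(p),z0)],np.c_[p,np.full(len(p),z0+H)]]
        uv=(w2px(C,P)-[x0,y0]+.5)*S-.5; hull=cv2.convexHull(uv.astype(np.float32))
        r=np.zeros(big.shape,np.float32); cv2.fillConvexPoly(r,np.round(hull*16).astype(np.int32),1,cv2.LINE_AA,4)
        return np.abs(r-big).sum()/max(big.sum(),1)
    g=px2w(C,[[xs.mean(),ys.mean()]],z0+H/2)[0]
    best=None
    for th in np.arange(-np.pi,np.pi,np.pi/6):
        r=minimize(cost,[g[0],g[1],th],method='Nelder-Mead',options=dict(initial_simplex=np.array([[g[0],g[1],th],[g[0]+6,g[1],th],[g[0],g[1]+6,th],[g[0],g[1],th+.3]]),maxiter=120))
        if best is None or r.fun<best.fun: best=r
    return best.x,best.fun
E
python3 - <<'E'
from h import *
C=cam('top'); im=np.load('pics/t0.npy')
for n,c,uv,H in [('heel_red','red',(276,267),22),('heel_black','black',(352,269),22),('lift_white','white',(175,268),10),('lift_yellow','yellow',(382,221),10),('big_yellow','yellow',(393,263),10)]:
    m,ce,st=blob(mask(im,c),uv); q,f=fitD(C,m,H); print(n,ce.round(1),st[4],np.round(q,2),round(f,2))
m,ce,st=blob(mask(im,'blue'),(158,228)); print('tin',ce,st,px2w(C,[(st[0]+st[2]/2,st[1]+st[3]/2)],20))
a=cv2.resize(im[140:300,340:450],None,fx=3.6,fy=3.6,interpolation=cv2.INTER_CUBIC)
b=cv2.resize(im[140:300,140:250],None,fx=3.6,fy=3.6,interpolation=cv2.INTER_CUBIC)
cv2.imwrite('pics/c0.png',np.hstack([b,a])[:,:,::-1])
E
```

```text
heel_red [276.2 266.6] 241 [441.99 -25.34   0.56] 0.09
heel_black [351.7 269.1] 256 [ 439.72 -234.4     0.49] 0.09
lift_white [173.6 267.6] 193 [ 4.3308e+02  2.6701e+02 -2.3000e-01] 0.29
lift_yellow [382.  221.3] 225 [ 577.12 -322.66    0.7 ] 0.1
big_yellow [392.2 262.8] 510 [ 462.68 -349.24   -2.02] 0.49
tin [159.12886598 227.91752577] [147 217  23  21 194] [[545.7330727  314.02791106  20.        ]]
```

View pics/c0.png

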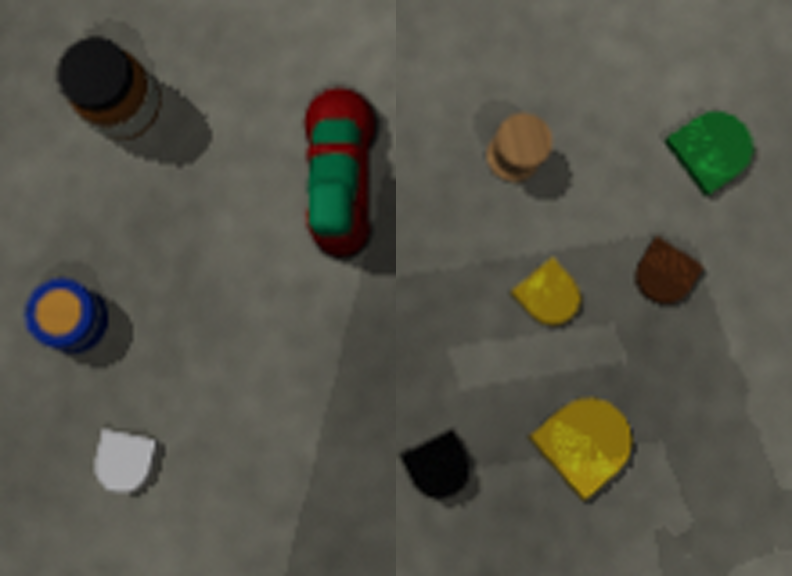

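The crop confirms it: the small yellow D at crop (547,292), which is top (382,221), is the heel-sized one. The one at (585,448) is clearly larger. Next is a wrist view over the shoes.

Emit:
{"method": "arm_command", "body": {"plan": [[[0,0,-0.033,3.85,4.38,0.4,-1],[0,0,-0.033,3.85,4.38,0.4,-1],[0,0,-0.033,3.85,4.38,0.4,-1],[0,0,-0.033,3.85,4.38,0.4,-1],[0,0,-0.033,3.85,4.38,0.4,-1],[0,0,-0.033,3.85,4.38,0.4,-1],[0,0,-0.033,3.85,4.38,0.4,-1],[0,0,-0.033,3.85,4.38,0.4,-1]]]}}

```text
clock: 1.55
tcp_pos: [528.1, -179.7, 336.3]
tool_rot: [0.998, 0.063, 0.0, 0.0]
contact_force: [0.7, -1.4, 0.6]
width: 0.998
gripper_force: 0.0
```

Emit:
{"method": "arm_command", "body": {"plan": [[[0,0,-0.033,3.85,4.38,0.4,-1],[0,0,-0.033,3.85,4.38,0.4,-1],[0,0,-0.033,3.85,4.38,0.4,-1],[0,0,-0.033,3.85,4.38,0.4,-1],[0,0,0,0,0,0,-1],[0,0,0,0,0,0,-1]]]}}

```text
clock: 2.3
tcp_pos: [680.7, -6.0, 351.4]
tool_rot: [1.0, -0.002, -0.001, 0.0]
contact_force: [-0.2, -0.2, -0.3]
width: 1.001
gripper_force: 0.0
```

Run:
```python
from h import *
s=manip.get_state(); print(s['clock'],s['tcp_pos'],s['tool_rot'],s['qpos'],s['contact_force'])
C,im=shot('wrist','w1')
for t in ['shoe_black','shoe_red']:
    for d in manip.look_for('wrist',t)[:2]:
        uv=[d['at'][1]*560,d['at'][0]*420]; print(t,round(d['conf'],2),np.round(uv),np.round(px2w(C,[uv],40)[0]))
```

```text
2.3 [680.72553164  -5.97740172 351.35579379] [ 9.99997502e-01 -2.10959919e-03 -6.75418747e-04  2.98799751e-04] [-7.05081748e-02  4.29582118e-01  1.19150308e+00 -6.89352146e-04
  1.52181431e+00  1.50454156e+00] [-0.21418413 -0.22950105 -0.27314822]
shoe_black 0.82 [376. 171.] [ 691. -123.   40.]
shoe_red 0.56 [190. 185.] [674. 108.  40.]
```

View pics/w1.png

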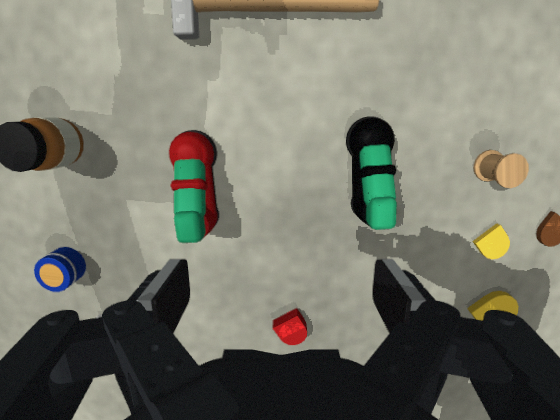

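The wrist view shows the red shoe with its toe at (192,150) and last at (190,225), and the black shoe with its toe at (371,137) and last at (381,212). I'll fit both silhouettes jointly in the wrist and top pictures.

```bash
cat > shoe.py <<'E'
from h import *
cw=cam('wrist'); w=np.load('pics/w1.npy'); ct=cam('top'); t=np.load('pics/t0.npy')
def disc(x,r,z,n=24):
    a=np.linspace(0,2*np.pi,n); return np.c_[x+r*np.cos(a),r*np.sin(a),np.full(n,z)]
def near(m,box): r=np.zeros_like(m); x0,y0,x1,y1=box; r[y0:y1,x0:x1]=m[y0:y1,x0:x1]; return r
V=[]
for C,im,boxes in [(cw,w,[(340,105,405,235),(160,120,222,248)]),(ct,t,[(300,155,328,212),(222,160,247,214)])]:
    for i,(col,b) in enumerate(zip(['black','red'],boxes)):
        m=near(mask(im,col)|mask(im,'green'),b); m=cv2.morphologyEx(m,cv2.MORPH_CLOSE,np.ones((3,3)))
        x0,y0,x1,y1=[b[0]-8,b[1]-8,b[2]+8,b[3]+8]
        V.append((i,C,cv2.resize(m[y0:y1,x0:x1].astype(np.float32),None,fx=3,fy=3),x0,y0))
def cost(p,dbg=False):
    hb,ht,xf,xb,pw=p[6:]; tot=0; out=[]
    parts=[np.r_[disc(40,30,0),disc(40,30,hb/2),disc(40,22,hb),disc(-46,24,0),disc(-46,24,hb)],
      np.r_[disc(-46,24,0),disc(-46,24,hb),[[xf,pw,76],[xf,-pw,76],[xb,pw,76],[xb,-pw,76]]],
      np.r_[disc(40,18,hb),[[xf,pw,ht],[xf,-pw,ht],[xb,pw,ht],[xb,-pw,ht]]]]
    for i,C,big,x0,y0 in V:
        x,y,th=p[3*i:3*i+3]; r=np.zeros(big.shape,np.float32)
        for P in parts:
            Q=np.c_[place(P[:,:2],x,y,th),P[:,2]]
            uv=(w2px(C,Q)-[x0,y0]+.5)*3-.5; cv2.fillConvexPoly(r,np.round(cv2.convexHull(uv.astype(np.float32))*16).astype(np.int32),1,cv2.LINE_AA,4)
        e=np.abs(r-big).sum()/big.sum(); tot+=e; out.append(e)
        if dbg: V2.append(np.dstack([r,big,r*0])*255)
    return out if dbg else tot
V2=[]
p=np.array([690,-118,.0,676,105,0.,30,55,-30,-60,18])
d=np.array([12,12,.12,12,12,.12,8,8,10,8,5.])
for k in range(4):
    s=np.vstack([p]+[p+d*e*(-1)**k for e in np.eye(11)]); r=minimize(cost,p,method='Nelder-Mead',options=dict(initial_simplex=s,maxiter=900)); p=r.x; d=d*.7
print(np.round(p,3),np.round(cost(p,True),3), 'dist',np.hypot(p[0]-p[3],p[1]-p[4]))
cv2.imwrite('pics/fit.png',np.hstack([cv2.resize(v,(190,400)) for v in V2]))
E
python3 shoe.py
```

```text
[ 6.86679e+02 -1.28250e+02  7.00000e-02  6.70790e+02  1.11111e+02
  6.20000e-02  1.30000e-02  7.48020e+01 -1.35450e+01 -5.94430e+01
  8.98300e+00] [0.077 0.084 0.09  0.277] dist 239.88796522100046[ WARN:0@4.170] global loadsave.cpp:1063 imwrite_ Unsupported depth image for selected encoder is fallbacked to CV_8U.
```

View pics/fit.png

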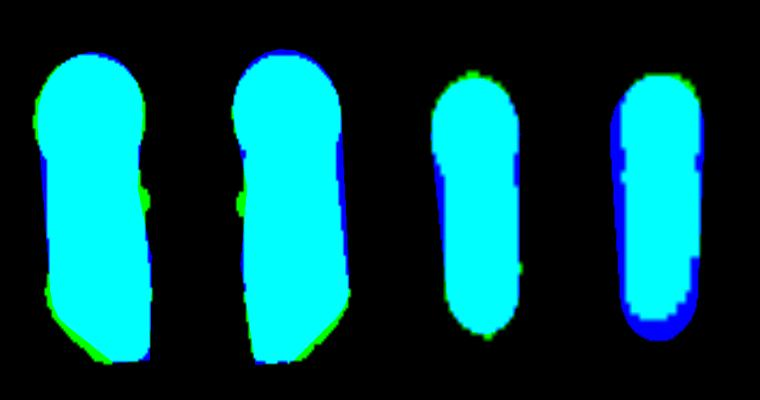

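```bash
sed -i "s/(s>130)&(v>40),'yellow'/(s>100)\&(v>14),'yellow'/" h.py
python3 - <<'E'
s=open('shoe.py').read()
s=s.replace("disc(40,30,0),disc(40,30,hb/2),disc(40,22,hb)","*[disc(40,30*np.cos(a),hb/2+hb/2*np.sin(a)) for a in np.linspace(-1.3,1.3,7)]")
s=s.replace("tot=0;","tot=.02*max(0,22-hb)**2+.01*max(0,12-pw)**2;").replace("V2.append(np.dstack([r,big,r*0])*255)","V2.append((np.dstack([r,big,r*0])*255).astype(np.uint8))")
open('shoe.py','w').write(s)
E
python3 shoe.py
```

```text
[ 6.85134e+02 -1.26544e+02  8.00000e-02  6.69876e+02  1.08234e+02
  4.10000e-02  2.19820e+01  7.55250e+01 -2.52120e+01 -5.77020e+01
  1.17770e+01] [0.071 0.073 0.1   0.167] dist 235.2727929307853
```

View pics/fit.png

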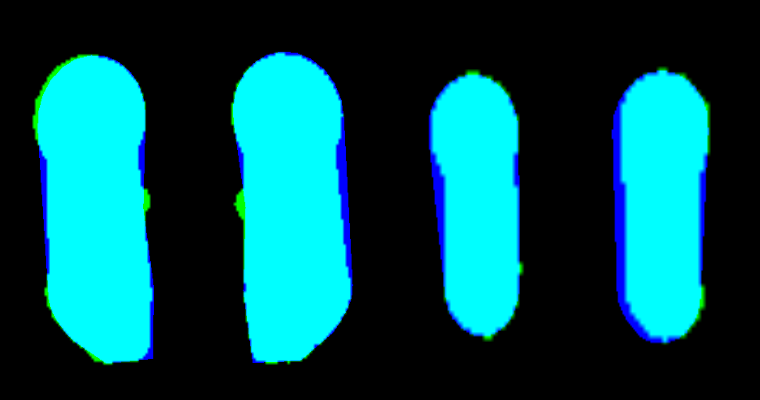

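Shoe fits: black (685, -126.5, 0.08), red (670, 108, 0.04). Next is a close look at the red heel.

Emit:
{"method": "arm_command", "body": {"plan": [[[0,0,0.094,-3.8,-0.2,-2.5,-1],[0,0,0.094,-3.8,-0.2,-2.5,-1],[0,0,0.094,-3.8,-0.2,-2.5,-1],[0,0,0.094,-3.8,-0.2,-2.5,-1],[0,0,0.094,-3.8,-0.2,-2.5,-1],[0,0,0.094,-3.9,-0.3,-2.5,-1],[0,0,0,0,0,0,-1],[0,0,0,0,0,0,-1]]]}}

```text
clock: 3.45
tcp_pos: [452.7, -19.9, 202.8]
tool_rot: [0.962, 0.275, 0.001, 0.001]
contact_force: [0.3, 0.7, 1.0]
width: 1.001
gripper_force: 0.0
```

```bash
cat > look.py <<'E'
import sys
from h import *
n,col,H,z0=sys.argv[1],sys.argv[2],float(sys.argv[3]),float(sys.argv[4]); gx,gy=map(float,sys.argv[5:7])
s=manip.get_state(); Rm=R.from_quat(s['tool_rot']).as_matrix(); psi=np.arctan2(Rm[1,0],Rm[0,0]); tp=np.array(s['tcp_pos'])
C,im=shot('wrist',n); uv=w2px(C,[[gx,gy,z0+H/2]])[0]
m,ce,st=blob(mask(im,col),uv); print('expected',uv.round(),'blob',ce.round(),st)
q,f=fitD(C,m,H,z0); g=q[:2]+11*np.array([np.cos(q[2]),np.sin(q[2])])
dp=(q[2]-psi+np.pi/2)%np.pi-np.pi/2
print('pose',q.round(2),'err',round(f,3),'tcp',tp.round(1),'psi',round(psi,3),'tilt',np.round(Rm[:,2],3))
print('GRASP shift cm',((g-tp[:2])/10).round(2),'wz',round(dp,3),'clock',s['clock'],'width',s['width'])
E
python3 look.py w2 red 22 0 442 -25
```

```text
expected [280. 218.] blob [276. 214.] [ 250  188   54   57 2698]
pose [442.46 -21.51   0.55] err 0.032 tcp [452.7 -19.9 202.8] psi 0.557 tilt [ 0.003 -0.    -1.   ]
GRASP shift cm [-0.09  0.41] wz -0.002 clock 3.45 width 1.0007054238799917
```

View pics/w2.png

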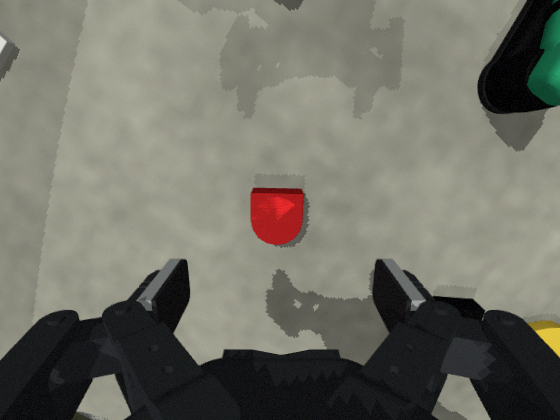

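The view shows the red heel at (276,214), centred between the open fingers. Now I'll descend and grip it.

Emit:
{"method": "arm_command", "body": {"plan": [[[0,0,0,-0.1,0.4,-3.2,-1],[0,0,0,0,0,-4.0,-1],[0,0,0,0,0,-4.0,-1],[0,0,0,0,0,-1.7,-1],[0,0,0,0,0,0,1],[0,0,0,0,0,0,1],[0,0,0,0,0,0,1],[0,0,0,0,0,0,1]]], "grip_force": 40}}

```text
clock: 4.5
tcp_pos: [452.3, -15.2, 74.1]
tool_rot: [0.961, 0.276, 0.002, 0.001]
contact_force: [-0.2, -0.0, 7.2]
width: 0.504
gripper_force: 41.3
```

```bash
python3 -c "
from h import *
s=manip.get_state();print(s['tcp_pos'],s['width'],s['gripper_force'],s['contact_force'],manip.pinch_z)"
```

```text
[452.34098534 -15.22398306  74.12834416] 0.5035074959590785 41.275373166427016 [-0.20828098 -0.03326236  7.21866081] 53.900000000000006
```

Emit:
{"method": "arm_command", "body": {"plan": [[[0,0,0,0,0,4.0,1],[0,0,-0.103,2.0,2.4,1.0,1],[0,0,-0.103,2.1,2.4,0,1],[0,0,-0.103,2.1,2.4,0,1],[0,0,-0.103,2.1,2.3,0,1],[0,0,-0.105,2.1,2.3,0,1],[0,0,0,0,0,0,1],[0,0,0,0,0,0,1]]]}}

```text
clock: 5.5
tcp_pos: [553.9, 102.7, 122.8]
tool_rot: [1.0, 0.022, -0.001, 0.0]
contact_force: [-0.9, 0.2, -0.7]
width: 0.504
gripper_force: 41.1
```

Run:
```python
from h import *
s=manip.get_state();print(s['tcp_pos'],s['tool_rot'],s['width'],s['gripper_force'],s['contact_force'])
shot('wrist','w3')
```

```text
[553.93090769 102.65501051 122.78783185] [ 9.99765945e-01  2.16183401e-02 -8.06434511e-04  2.26814983e-04] 0.5040962706423628 41.072111148387194 [-0.88714345  0.24040479 -0.70320221]
```

View pics/w3.png

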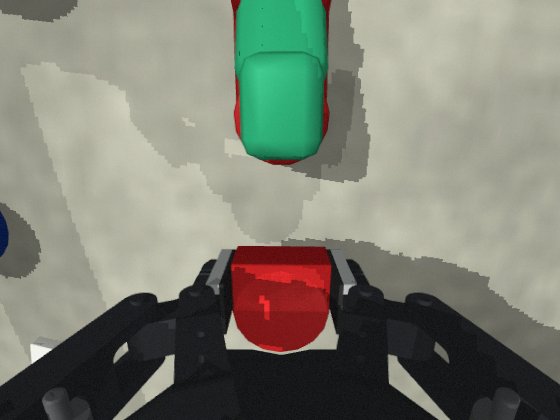

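The view shows the red heel (centre column 281) in line and parallel with the red shoe (centre column 282). Setting it down.

Emit:
{"method": "arm_command", "body": {"plan": [[[0,0,0,0.2,0,-2.4,1],[0,0,0,0,0,-2.2,1],[0,0,0,0,0,-0.2,1],[0,0,0,0,0,0,0],[0,0,0,0,0,0,-1],[0,0,0,0,0,0,-1],[0,0,0,0,0,5,-1],[0,0,0,-2,0,5,-1]]]}}

```text
clock: 6.55
tcp_pos: [538.2, 103.0, 175.9]
tool_rot: [1.0, 0.021, 0.001, -0.0]
contact_force: [0.8, -0.2, 0.2]
width: 1.002
gripper_force: 0.0
```

Emit:
{"method": "arm_command", "body": {"plan": [[[0,0,0,0,0,0,-1],[0,0,0,0,0,0,-1]]]}}

```text
clock: 6.8
tcp_pos: [536.9, 103.0, 175.2]
tool_rot: [1.0, 0.021, 0.0, -0.0]
contact_force: [0.0, -0.3, -0.9]
width: 0.999
gripper_force: 0.0
```

```bash
python3 look.py w4 red 22 0 545 103
python3 - <<'E'
from h import *
C=cam('wrist'); im=np.load('pics/w4.npy'); m=mask(im,'red')|mask(im,'green')
u=w2px(C,[[600,105,10]])[0]; print(u)
for r in range(10,200,15):
    x=np.nonzero(m[r,180:400])[0]+180
    if len(x): print(r,x.min(),x.max(),px2w(C,[[(x.min()+x.max())/2,r]],40)[0].round(1))
E
```

```text
expected [282. 203.] blob [282. 203.] [ 253  174   61   64 3412]
pose [5.4372e+02 1.0280e+02 3.0000e-02] err 0.032 tcp [536.9 103.  175.2] psi 0.042 tilt [ 0.001  0.    -1.   ]
GRASP shift cm [1.78 0.01] wz -0.015 clock 6.8 width 0.9985565464548863
[282.54134276 129.68564804]
10 246 318 [670.2 108.5  40. ]
25 246 318 [661.9 108.1  40. ]
40 247 318 [653.5 107.5  40. ]
55 247 317 [645.1 107.4  40. ]
70 248 317 [636.5 106.7  40. ]
85 248 318 [627.8 106.1  40. ]
100 249 317 [618.9 105.7  40. ]
115 256 310 [609.8 105.3  40. ]
175 255 310 [571.7 104.   40. ]
190 253 312 [561.5 103.5  40. ]
```

View pics/w4.png

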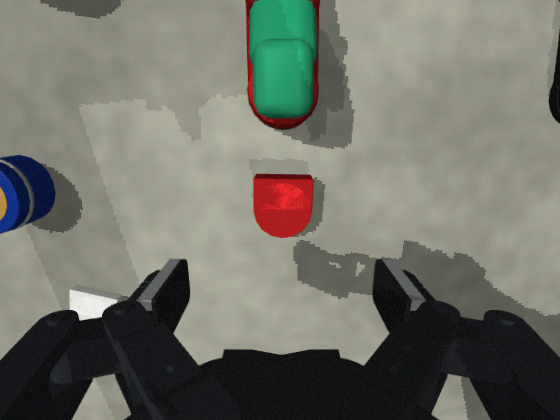

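The red heel is set: 33 mm gap, on the centre line. Black heel next.

Emit:
{"method": "arm_command", "body": {"plan": [[[0,0,0.075,-1.46,-5.5,0.4,-1],[0,0,0.075,-1.46,-5.5,0.4,-1],[0,0,0.075,-1.46,-5.5,0.4,-1],[0,0,0.075,-1.46,-5.5,0.4,-1],[0,0,0.075,-1.46,-5.5,0.4,-1],[0,0,0.075,-1.46,-5.5,0.4,-1],[0,0,0,0,0,0,-1],[0,0,0,0,0,0,-1]]]}}

```text
clock: 7.85
tcp_pos: [448.8, -226.8, 197.5]
tool_rot: [0.97, 0.242, -0.001, -0.001]
contact_force: [-0.2, 0.9, -0.3]
width: 0.996
gripper_force: 0.0
```

```bash
python3 look.py w5 black 22 0 440 -232
```

```text
expected [283. 217.] blob [281. 214.] [ 255  187   54   59 2694]
pose [ 440.14 -230.07    0.47] err 0.065 tcp [ 448.8 -226.8  197.5] psi 0.49 tilt [-0.002  0.002 -1.   ]
GRASP shift cm [0.12 0.16] wz -0.024 clock 7.85 width 0.9961983786039811
```

Emit:
{"method": "arm_command", "body": {"plan": [[[0,0,-0.024,0.1,0.2,-3.2,-1],[0,0,0,0,0,-4.0,-1],[0,0,0,0,0,-4.0,-1],[0,0,0,0,0,-1.0,-1],[0,0,0,0,0,0,1],[0,0,0,0,0,0,1],[0,0,0,0,0,0,1],[0,0,0,0,0,0,1]]], "grip_force": 40}}

```text
clock: 8.9
tcp_pos: [451.4, -225.5, 78.5]
tool_rot: [0.973, 0.232, 0.001, 0.001]
contact_force: [1.1, 2.3, 6.9]
width: 0.505
gripper_force: 41.5
```

Emit:
{"method": "arm_command", "body": {"plan": [[[0,0,0,0,0,4.5,1],[0,0,-0.08,2.4,1.8,0,1],[0,0,-0.08,2.4,1.8,0,1],[0,0,-0.08,2.4,1.8,0,1],[0,0,-0.08,2.4,1.8,0,1],[0,0,-0.07,2.4,1.8,0,1],[0,0,0,0,0,0,1],[0,0,0,0,0,0,1]]]}}

```text
clock: 9.9
tcp_pos: [569.6, -135.2, 122.0]
tool_rot: [0.999, 0.039, -0.0, 0.0]
contact_force: [-0.1, -1.2, -0.5]
width: 0.508
gripper_force: 41.1
```

Run:
```python
from h import *
s=manip.get_state();print(s['tcp_pos'],s['tool_rot'],s['width'],s['gripper_force'],s['contact_force'])
C,im=shot('wrist','w6')
m=mask(im,'green')
for r in range(10,170,15):
    x=np.nonzero(m[r,180:400])[0]+180
    if len(x): print(r,x.min(),x.max(),px2w(C,[[(x.min()+x.max())/2,r]],60)[0].round(1))
```

```text
[ 569.62989184 -135.17106392  122.00562425] [ 9.99223832e-01  3.93893623e-02 -4.56636749e-04  6.43706915e-05] 0.50779233264628 41.141030732542276 [-0.05576334 -1.24633215 -0.49774834]
10 231 321 [ 680. -124.   60.]
25 231 322 [ 674.7 -124.6   60. ]
40 231 322 [ 669.3 -125.    60. ]
55 230 322 [ 663.9 -125.2   60. ]
70 230 322 [ 658.3 -125.6   60. ]
85 232 317 [ 652.6 -125.4   60. ]
100 232 316 [ 646.9 -125.7   60. ]
115 232 316 [ 641.1 -126.1   60. ]
130 232 315 [ 635.1 -126.3   60. ]
145 237 312 [ 629.  -127.2   60. ]
```

View pics/w6.png

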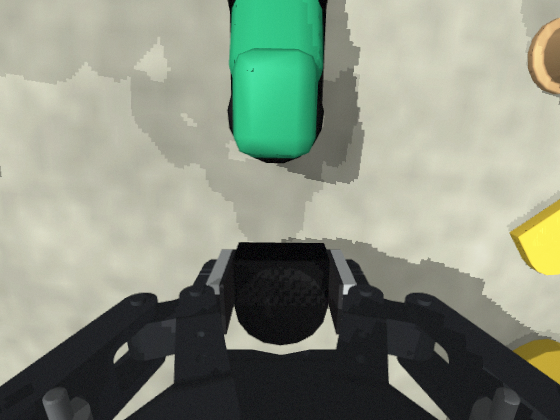

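The black shoe's centre (column 275) is slightly left of the heel's (281), about 3.5 mm, so I'll correct while setting down.

Emit:
{"method": "arm_command", "body": {"plan": [[[0,0,-0.01,0.2,0.35,-2.2,1],[0,0,0,0,0,-2.0,1],[0,0,0,0,0,-0.2,1],[0,0,0,0,0,0,0],[0,0,0,0,0,0,-1],[0,0,0,0,0,0,-1],[0,0,0,0,0,5,-1],[0,0,0,-2,0,5,-1]]]}}

```text
clock: 10.95
tcp_pos: [553.4, -131.8, 178.6]
tool_rot: [0.999, 0.034, 0.0, 0.0]
contact_force: [0.6, -0.4, 0.0]
width: 1.003
gripper_force: 0.0
```

Emit:
{"method": "arm_command", "body": {"plan": [[[0,0,0,0,0,0,-1],[0,0,0,0,0,0,-1]]]}}

```text
clock: 11.2
tcp_pos: [552.2, -131.5, 178.0]
tool_rot: [0.999, 0.034, 0.0, 0.0]
contact_force: [-0.3, -0.0, -0.4]
width: 0.994
gripper_force: 0.0
```

```bash
python3 look.py w7 black 22 0 560 -133
python3 - <<'E'
from h import *
C=cam('wrist'); im=np.load('pics/w7.npy'); m=mask(im,'black')|mask(im,'green')
for r in range(10,215,15):
    x=np.nonzero(m[r,180:400])[0]+180
    if len(x): print(r,x.min(),x.max(),px2w(C,[[(x.min()+x.max())/2,r]],40)[0].round(1))
E
```

```text
expected [284. 203.] blob [284. 202.] [ 255  174   59   62 3207]
pose [ 5.5881e+02 -1.3242e+02  6.0000e-02] err 0.065 tcp [ 552.2 -131.5  178. ] psi 0.068 tilt [ 0. -0. -1.]
GRASP shift cm [ 1.76 -0.02] wz -0.01 clock 11.2 width 0.9937829694418617
10 249 319 [ 686.2 -123.4   40. ]
25 249 318 [ 677.8 -123.7   40. ]
40 249 318 [ 669.4 -124.3   40. ]
55 249 318 [ 660.8 -124.9   40. ]
70 249 317 [ 652.1 -125.2   40. ]
85 249 318 [ 643.3 -126.1   40. ]
100 250 317 [ 634.3 -126.7   40. ]
115 258 308 [ 625.1 -127.1   40. ]
175 256 310 [ 586.5 -129.7   40. ]
190 255 312 [ 576.3 -130.8   40. ]
205 255 312 [ 565.8 -131.5   40. ]
```

Emit:
{"method": "arm_command", "body": {"plan": [[[0,0,0.105,0.55,-3.0,0.3,-1],[0,0,0.105,0.55,-3.0,0.3,-1],[0,0,0.105,0.55,-3.0,0.3,-1],[0,0,0.105,0.55,-3.0,0.3,-1],[0,0,0.105,0.55,-3.0,0.3,-1],[0,0,0.105,0.55,-3.0,0.3,-1],[0,0,0,0,0,0,-1],[0,0,0,0,0,0,-1]]]}}

```text
clock: 12.25
tcp_pos: [584.7, -310.7, 194.0]
tool_rot: [0.94, 0.341, -0.001, -0.002]
contact_force: [0.6, 1.0, -0.1]
width: 1.001
gripper_force: 0.0
```

```bash
python3 look.py w8 yellow 10 0 577 -319
```

```text
expected [284. 218.] blob [285. 215.] [ 259  191   52   53 2447]
pose [ 577.89 -319.44    0.71] err 0.044 tcp [ 584.7 -310.7  194. ] psi 0.697 tilt [-0.003  0.002 -1.   ]
GRASP shift cm [ 0.15 -0.15] wz 0.015 clock 12.25 width 1.001478009276306
```

View pics/w8.png

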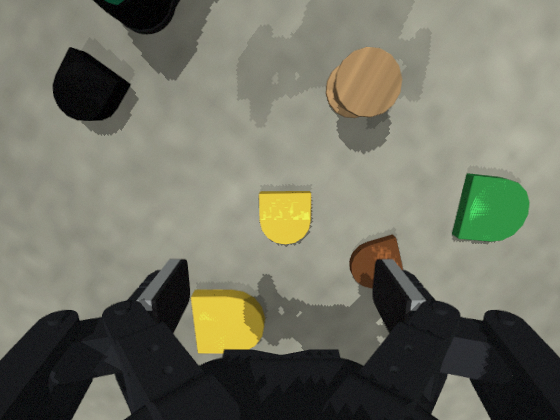

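The view shows the small yellow lift at (285,215) fitting the 46x44 outline. The larger yellow (228,320), brown and green pieces are clear of the fingers' paths.

Emit:
{"method": "arm_command", "body": {"plan": [[[0,0,0.015,0.15,-0.15,-3.2,-1],[0,0,0,0,0,-4.0,-1],[0,0,0,0,0,-4.0,-1],[0,0,0,0,0,-1.2,-1],[0,0,0,0,0,0,-1]]]}}

```text
clock: 12.92
tcp_pos: [586.6, -312.1, 71.3]
tool_rot: [0.937, 0.349, -0.001, -0.001]
contact_force: [-1.0, -0.0, 0.4]
width: 0.999
gripper_force: 0.0
```

Emit:
{"method": "arm_command", "body": {"plan": [[[0,0,0,0,0,0,1],[0,0,0,0,0,0,1],[0,0,0,0,0,0,1],[0,0,0,0,0,0,1]]], "grip_force": 25}}

```text
clock: 13.42
tcp_pos: [587.8, -313.6, 73.7]
tool_rot: [0.937, 0.349, 0.001, 0.001]
contact_force: [-0.5, 0.2, 6.0]
width: 0.504
gripper_force: 26.1
```

Emit:
{"method": "arm_command", "body": {"plan": [[[0,0,0,0,0,6.0,1],[0,0,-0.096,-0.5,5.95,0,1],[0,0,-0.096,-0.5,5.95,0,1],[0,0,-0.096,-0.5,5.95,0,1],[0,0,-0.096,-0.5,5.95,0,1],[0,0,-0.096,-0.5,5.95,0,1],[0,0,-0.096,-0.4,5.95,0,1],[0,0,-0.096,-0.4,5.95,0,1]]]}}

```text
clock: 14.42
tcp_pos: [553.8, 105.2, 132.4]
tool_rot: [1.0, 0.019, 0.001, -0.0]
contact_force: [0.8, -0.3, -0.5]
width: 0.505
gripper_force: 25.8
```

Emit:
{"method": "arm_command", "body": {"plan": [[[0,0,0,0,0,0,1],[0,0,0,0,0,0,1],[0,0,0,0,0,0,1]]]}}

```text
clock: 14.8
tcp_pos: [554.1, 102.0, 132.0]
tool_rot: [1.0, 0.02, 0.0, 0.0]
contact_force: [-0.5, -0.9, 0.4]
width: 0.503
gripper_force: 25.8
```

Run:
```python
from h import *
shot('wrist','w9')
```

```text
(no output)
```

View pics/w9.png

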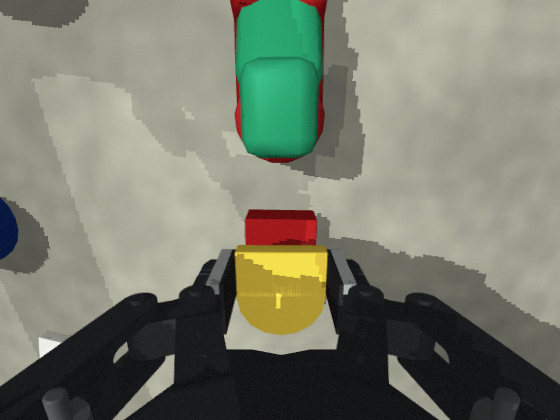

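The yellow lift is square above the red heel. Lowering and releasing.

Emit:
{"method": "arm_command", "body": {"plan": [[[0,0,0,0.1,0.1,-2.0,1],[0,0,0,0,0,-1.2,1],[0,0,0,0,0,-0.4,1],[0,0,0,0,0,0,1],[0,0,0,0,0,0,0],[0,0,0,0,0,0,-1],[0,0,0,0,0,0,-1],[0,0,0,0,0,4,-1]]]}}

```text
clock: 15.85
tcp_pos: [552.7, 104.2, 133.6]
tool_rot: [1.0, 0.02, -0.004, 0.0]
contact_force: [0.2, 1.2, 0.6]
width: 0.993
gripper_force: 0.0
```

Emit:
{"method": "arm_command", "body": {"plan": [[[0,0,0,-2,0,4,-1],[0,0,0,0,0,0,-1],[0,0,0,0,0,0,-1]]]}}

```text
clock: 16.23
tcp_pos: [534.9, 104.5, 175.9]
tool_rot: [1.0, 0.02, 0.0, -0.0]
contact_force: [-0.3, -0.1, -0.1]
width: 1.0
gripper_force: 0.0
```

```bash
python3 look.py w10 yellow 10 22 544 103
```

```text
expected [284. 207.] blob [282. 205.] [ 251  176   64   64 3492]
pose [5.4310e+02 1.0443e+02 4.0000e-02] err 0.042 tcp [534.9 104.5 175.9] psi 0.041 tilt [ 0.001  0.    -1.   ]
GRASP shift cm [1.92 0.04] wz -0.0 clock 16.225 width 0.9996427074329127
```

View pics/w10.png

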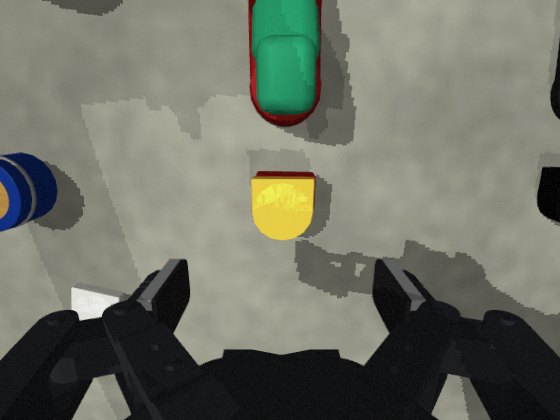

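The yellow lift matches the heel within 2 mm. White lift next.

Emit:
{"method": "arm_command", "body": {"plan": [[[0,0,-0.054,-1.8,3.25,0.4,-1],[0,0,-0.054,-1.8,3.25,0.4,-1],[0,0,-0.054,-1.8,3.25,0.4,-1],[0,0,-0.054,-1.8,3.25,0.4,-1],[0,0,-0.054,-1.8,3.25,0.4,-1],[0,0,0,0,0,0,-1],[0,0,0,0,0,0,-1]]]}}

```text
clock: 17.15
tcp_pos: [444.8, 266.7, 194.9]
tool_rot: [0.994, -0.114, -0.001, 0.001]
contact_force: [0.2, -0.9, -0.1]
width: 1.004
gripper_force: 0.0
```

```bash
sed -i "s/'white':(s<30)&(v>150)/'white':(s<22)\&(v>110)/" h.py; python3 look.py w11 white 10 0 433 269; python3 -c "
import numpy as np;im=np.load('pics/w11.npy');print(im[215,280],im[215,150],im[230,275],im[120,280])"
```

```text
expected [282. 218.] blob [281. 215.] [ 254  190   55   55 2530]
pose [ 4.3306e+02  2.6912e+02 -1.8000e-01] err 0.029 tcp [444.8 266.7 194.9] psi -0.228 tilt [-0.001 -0.001 -1.   ]
GRASP shift cm [-0.1   0.05] wz 0.05 clock 17.15 width 1.0039983271458692
[241 242 239] [151 152 136] [226 226 220] [131 130 118]
```

View pics/w11.png

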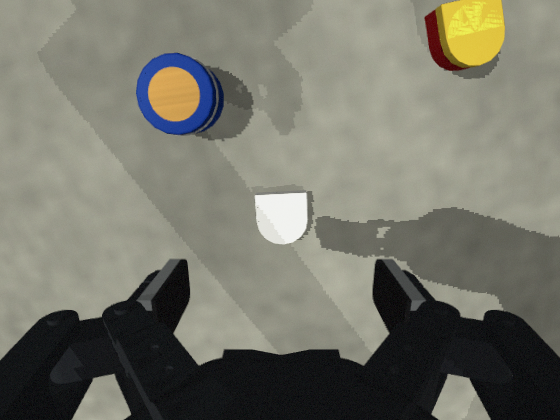

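The white lift is at (281,215), turned slightly from the tool; the tin at (178,94) is clear of the fingers.

Emit:
{"method": "arm_command", "body": {"plan": [[[0,0,0.05,-0.1,0.05,-3.2,-1],[0,0,0,0,0,-4.0,-1],[0,0,0,0,0,-4.0,-1],[0,0,0,0,0,-1.2,-1],[0,0,0,0,0,0,1],[0,0,0,0,0,0,1],[0,0,0,0,0,0,1],[0,0,0,0,0,0,1]]], "grip_force": 25}}

```text
clock: 18.2
tcp_pos: [444.9, 267.9, 73.4]
tool_rot: [0.996, -0.089, 0.001, -0.001]
contact_force: [-0.1, -1.6, 7.2]
width: 0.501
gripper_force: 26.3
```

Emit:
{"method": "arm_command", "body": {"plan": [[[0,0,0,0,0,6.0,1],[0,0,0.035,1.8,-5.7,0,1],[0,0,0.035,1.8,-5.7,0,1],[0,0,0.035,1.8,-5.7,0,1],[0,0,0.035,1.8,-5.7,0,1],[0,0,0.035,1.8,-5.7,0,1],[0,0,0.035,1.8,-5.7,0,1],[0,0,0.033,1.7,-5.7,0,1]]]}}

```text
clock: 19.2
tcp_pos: [569.4, -133.4, 132.4]
tool_rot: [0.999, 0.032, 0.0, 0.0]
contact_force: [0.6, 0.4, -0.6]
width: 0.507
gripper_force: 25.9
```

Emit:
{"method": "arm_command", "body": {"plan": [[[0,0,0,0,0,0,1],[0,0,0,0,0,0,1],[0,0,0,0,0,0,1]]]}}

```text
clock: 19.58
tcp_pos: [568.0, -130.0, 131.9]
tool_rot: [0.999, 0.033, -0.001, -0.0]
contact_force: [-0.3, 0.3, -0.6]
width: 0.503
gripper_force: 25.9
```

Run:
```python
from h import *
C,im=shot('wrist','w12')
s=manip.get_state();print(s['tcp_pos'],s['tool_rot'],s['width'])
for r in (225,235,245,255,275,300):
    b=np.nonzero(mask(im,'black')[r,200:360])[0]+200; w=np.nonzero(mask(im,'white')[r,228:335])[0]+228
    print(r,b[[0,-1]] if len(b) else 0,w[[0,-1]] if len(w) else 0)
# tin from w11 (pose then: tcp 444.8,266.7,194.9)
K,k1,_=C; W=np.eye(4); W[:3,:3]=R.from_quat([.994,-.114,-.001,.001]).as_matrix(); W[:3,3]=[444.8,266.7,194.9]
C2=(K,k1,W@np.array(manip.calibration('wrist')['T_tool_cam']))
im=np.load('pics/w11.npy'); hsv=cv2.cvtColor(im,cv2.COLOR_RGB2HSV)
m=((hsv[...,0]>10)&(hsv[...,0]<26)&(hsv[...,1]>90)&(hsv[...,2]>120)).astype(np.uint8)
_,ce,st=blob(m,(174,94)); print(ce,st,px2w(C2,[ce],40))
```

```text
[ 568.19332257 -129.94770129  131.93116047] [ 9.99462654e-01  3.27741092e-02 -4.40364464e-04 -2.58462843e-04] 0.5055202205702526
225 [250 320] [234 234]
235 [250 320] 0
245 0 [229 324]
255 [231 331] [228 334]
275 [200 359] [236 326]
300 [200 359] [237 325]
[173.59494253  93.60183908] [ 148   67   52   54 2175] [[547.52444559 318.79960445  40.        ]]
```

Emit:
{"method": "arm_command", "body": {"plan": [[[0,0,0,0.15,-0.2,-2.0,1],[0,0,0,0,0,-1.2,1],[0,0,0,0,0,-0.4,1],[0,0,0,0,0,0,1],[0,0,0,0,0,0,0],[0,0,0,0,0,0,-1],[0,0,0,0,0,0,-1],[0,0,0,0,0,4,-1]]]}}

```text
clock: 20.62
tcp_pos: [568.2, -133.0, 133.5]
tool_rot: [0.999, 0.032, -0.004, -0.001]
contact_force: [-0.5, -0.5, 0.7]
width: 0.999
gripper_force: 0.0
```

Emit:
{"method": "arm_command", "body": {"plan": [[[0,0,0,-2,0,4,-1],[0,0,0,0,0,0,-1],[0,0,0,0,0,0,-1]]]}}

```text
clock: 21.0
tcp_pos: [550.3, -133.6, 175.9]
tool_rot: [0.999, 0.032, 0.0, 0.0]
contact_force: [-0.6, 0.3, -0.5]
width: 1.002
gripper_force: 0.0
```

```bash
python3 look.py w13 white 10 22 559 -132
```

```text
expected [280. 208.] blob [283. 205.] [ 251  177   64   64 3602]
pose [ 5.5844e+02 -1.3375e+02  6.0000e-02] err 0.026 tcp [ 550.3 -133.6  175.9] psi 0.064 tilt [ 0. -0. -1.]
GRASP shift cm [1.91 0.05] wz 0.0 clock 21.0 width 1.0015590637956215
```

White lift is set within 1.5 mm. Tin next, at about (547.5, 319).

Emit:
{"method": "arm_command", "body": {"plan": [[[0,0,-0.008,0,5.65,0,-1],[0,0,-0.008,0,5.65,0,-1],[0,0,-0.008,0,5.65,0,-1],[0,0,-0.008,0,5.65,0,-1],[0,0,-0.008,0,5.65,0,-1],[0,0,-0.008,0,5.65,0,-1],[0,0,-0.008,-0.1,5.65,0,-1],[0,0,-0.008,-0.2,5.65,0,-1]]]}}

```text
clock: 22.05
tcp_pos: [546.9, 320.3, 174.0]
tool_rot: [1.0, -0.0, -0.001, 0.001]
contact_force: [0.3, 0.3, 0.3]
width: 0.995
gripper_force: 0.0
```

Emit:
{"method": "arm_command", "body": {"plan": [[[0,0,0,0,0,0,-1],[0,0,0,0,0,0,-1],[0,0,0,0,0,0,-1]]]}}

```text
clock: 22.42
tcp_pos: [547.2, 316.9, 175.1]
tool_rot: [1.0, -0.001, -0.001, 0.001]
contact_force: [-0.1, -0.4, -0.1]
width: 0.998
gripper_force: 0.0
```

Run:
```python
from h import *
s=manip.get_state();print(s['tcp_pos'],s['tool_rot'],s['width'])
C,im=shot('wrist','w14'); hsv=cv2.cvtColor(im,cv2.COLOR_RGB2HSV)
m=((hsv[...,0]>10)&(hsv[...,0]<26)&(hsv[...,1]>90)&(hsv[...,2]>120)).astype(np.uint8)
_,ce,st=blob(m,(280,215)); P=px2w(C,[ce],40)[0]; print(ce,st,P,(P-s['tcp_pos'])/10)
```

```text
[547.21344838 316.891662   175.06005298] [ 9.99999139e-01 -7.78403960e-04 -8.42690280e-04  6.37435939e-04] 0.9980924909753752
[278.2510142  224.52839757] [ 253  201   52   48 1972] [547.4623225  319.21659859  40.        ] [  0.02488741   0.23249366 -13.5060053 ]
```

Emit:
{"method": "arm_command", "body": {"plan": [[[0,0,0,0,0.23,-3.5,-1],[0,0,0,0,0,-3.5,-1],[0,0,0,0,0,-2.4,-1],[0,0,0,0,0,0,-1],[0,0,0,0,0,0,1],[0,0,0,0,0,0,1],[0,0,0,0,0,0,1],[0,0,0,0,0,0,1]]], "grip_force": 40}}

```text
clock: 23.48
tcp_pos: [548.6, 320.9, 83.9]
tool_rot: [1.0, -0.0, 0.002, -0.001]
contact_force: [0.1, -2.4, 5.6]
width: 0.639
gripper_force: 43.1
```

Emit:
{"method": "arm_command", "body": {"plan": [[[0,0,0,0,0,5.5,1],[0,0,0,0,0,5.5,1],[0,0,0,2.15,-5.5,0,1],[0,0,0,2.15,-5.5,0,1],[0,0,0,2.15,-5.5,0,1],[0,0,0,2.15,-5.5,0,1],[0,0,0,2.15,-5.4,0,1],[0,0,0,2.15,-5.4,0,1]]]}}

```text
clock: 24.48
tcp_pos: [676.8, -8.9, 192.3]
tool_rot: [1.0, -0.0, 0.0, -0.0]
contact_force: [1.1, 0.4, -2.0]
width: 0.632
gripper_force: 43.1
```

Emit:
{"method": "arm_command", "body": {"plan": [[[0,0,0,0,0,0,1],[0,0,0,0,0,-4,1],[0,0,0,0,0,-4,1],[0,0,0,0,0,-2,1],[0,0,0,0,0,0,1]]]}}

```text
clock: 25.1
tcp_pos: [674.4, -6.0, 89.9]
tool_rot: [1.0, 0.0, -0.003, -0.0]
contact_force: [-0.4, -0.2, -1.0]
width: 0.635
gripper_force: 43.1
```

Emit:
{"method": "arm_command", "body": {"plan": [[[0,0,0,0.3,-0.1,-0.5,1],[0,0,0,0,0,0,1],[0,0,0,0,0,0,0.1],[0,0,0,0,0,0,-1],[0,0,0,0,0,0,-1],[0,0,0,0,0,5,-1],[0,0,0,0,0,5,-1],[0,0,0,-2,0,5,-1]]]}}

```text
clock: 26.1
tcp_pos: [660.5, -8.4, 238.6]
tool_rot: [1.0, -0.0, 0.001, 0.0]
contact_force: [1.1, 0.2, 0.5]
width: 1.001
gripper_force: 0.0
```

Emit:
{"method": "arm_command", "body": {"plan": [[[0,0,0,-5,0,5,-1],[0,0,0,-5,0,5,-1],[0,0,0,-2,0,3,-1],[0,0,0,0,0,0,-1],[0,0,0,0,0,0,-1],[0,0,0,0,0,0,-1]]]}}

```text
clock: 26.85
tcp_pos: [551.2, -8.3, 353.6]
tool_rot: [1.0, -0.0, -0.001, -0.0]
contact_force: [-0.1, -0.1, 0.2]
width: 0.999
gripper_force: 0.0
```

Run:
```python
from h import *
s=manip.get_state();print(s['clock'],s['tcp_pos'])
C,im=shot('wrist','w15'); hsv=cv2.cvtColor(im,cv2.COLOR_RGB2HSV)
m=((hsv[...,0]>10)&(hsv[...,0]<26)&(hsv[...,1]>90)&(hsv[...,2]>120)).astype(np.uint8)
u=w2px(C,[[677,-7,40]])[0]; _,ce,st=blob(m,u); print(u,ce,st,px2w(C,[ce],40)[0])
for c,g in [('white',(559,-133)),('yellow',(543,104))]:
    m,ce,st=blob(mask(im,c),w2px(C,[[*g,32]])[0]); q,f=fitD(C,m,10,22); print(c,q.round(2),f)
```

```text
26.85 [551.17036419  -8.2766989  353.62944072]
[280.4320489   70.17664432] [281.17430025  68.81806616] [266  53  31  33 786] [678.47181337  -7.85046845  40.        ]
white [ 5.5810e+02 -1.3403e+02  9.0000e-02] 0.04342850297689438
yellow [5.4325e+02 1.0470e+02 4.0000e-02] 0.068359375
```

View pics/w15.png

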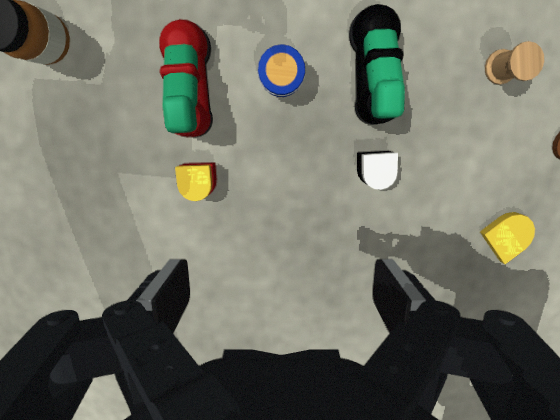

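The last view shows the tin at (281,69) upright midway between the shoes. The yellow lift is on the red heel at (196,181) and the white on the black heel at (378,170), both in line behind their shoes. Jar and spool are untouched.

```bash
python3 -c "
from plant import manip
print(manip.finish_job())"
```

```text
the job is handed in; nothing more can be done
None
```

The job is handed in; the judge's verdict was not returned. By my last measurements both heels lie in line behind their shoes with gaps of about 33 mm, the white and yellow lifts sit within 2 mm of their heels' edges, the tin stands midway between the shoes, and the jar and spool were not touched.

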